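# Hole saws back on their rack in order of size

### The job

Put the four hole saws away on the wooden rack, one in the middle of each round pad, standing teeth down and in order of size: the smallest on the pad next to the small arbor, the largest on the pad next to the large arbor. Do not knock over the glue bottle.

Things in the scene. Friction and masses are not known exactly. Their poses are not given: they have to be found in the camera images.
- saw25_center (a point): Centre of the smallest of 4 loose hole saws: grey steel cup 25 mm across, 50 mm high, teeth down, closed round cap on top (dark hole in it); z up; teeth and cap 25 mm away. Under 280 g. Grip it from above across its outside. Starts on a pine panel 18 mm thick among the other saws and pale wooden discs 18 mm high; fingers closing along world x have 22 mm clear on both sides.
- saw35_center (a point): Centre of the second smallest of 4 loose hole saws: grey steel cup 35 mm across, 50 mm high, teeth down, closed round cap on top (dark hole in it); z up; teeth and cap 25 mm away. Under 280 g. Grip it from above across its outside. Starts on a pine panel 18 mm thick among the other saws and pale wooden discs 18 mm high; fingers closing along world x have 22 mm clear on both sides.
- saw48_center (a point): Centre of the second largest of 4 loose hole saws: grey steel cup 48 mm across, 50 mm high, teeth down, closed round cap on top (dark hole in it); z up; teeth and cap 25 mm away. Under 280 g. Grip it from above across its outside. Starts on a pine panel 18 mm thick among the other saws and pale wooden discs 18 mm high; fingers closing along world x have 22 mm clear on both sides.
- saw60_center (a point): Centre of the largest of 4 loose hole saws: grey steel cup 60 mm across, 50 mm high, teeth down, closed round cap on top (dark hole in it); z up; teeth and cap 25 mm away. Under 280 g. Grip it from above across its outside. Starts on a pine panel 18 mm thick among the other saws and pale wooden discs 18 mm high; fingers closing along world x have 22 mm clear on both sides.
- seat1: One of 4 alike round black rubber pads, 66 mm across, 72 mm apart in a row on a fixed wooden rack 400 x 100 mm, 30 mm high: the end pad at the rack's +y end. Origin: centre of its underside, level with the rack's top; its top is 2 mm higher. y runs along the row from seat4 to seat1, x across it, z up.
- seat2: One of 4 alike round black rubber pads, 66 mm across, 72 mm apart in a row on a fixed wooden rack 400 x 100 mm, 30 mm high: the second pad from the rack's +y end. Origin: centre of its underside, level with the rack's top; its top is 2 mm higher. y runs along the row from seat4 to seat1, x across it, z up.
- seat3: One of 4 alike round black rubber pads, 66 mm across, 72 mm apart in a row on a fixed wooden rack 400 x 100 mm, 30 mm high: the third pad from the rack's +y end. Origin: centre of its underside, level with the rack's top; its top is 2 mm higher. y runs along the row from seat4 to seat1, x across it, z up.
- seat4: One of 4 alike round black rubber pads, 66 mm across, 72 mm apart in a row on a fixed wooden rack 400 x 100 mm, 30 mm high: the end pad at the rack's -y end. Origin: centre of its underside, level with the rack's top; its top is 2 mm higher. y runs along the row from seat4 to seat1, x across it, z up.
- arbor_small: The small arbor: a slim steel shank with a collar 17 mm across, standing fixed in the rack 62 mm beyond one end pad (which end varies), 56 mm high above the rack. The large arbor, collar 38 mm across with two pins, stands the same way beyond the other end pad. Origin on the rack's top at its axis.
- glue_center (a point): Half-way up (90 mm) a white glue bottle with a red nozzle, 52 mm across and 180 mm high, standing loose on the far part of the drilled panel, over 100 mm from any saw's centre; z up along its axis. To be left standing.
Mind the look-alikes: they are no part of the job. What is shaped like the part that bears saw60_center but blue is not meant.

How it is judged:
By the outcome, as a careful person would: the job done as asked, in the order asked, and still so for the second after the job is handed in, with the robot touching nothing.
It also fails if it takes over 112 s, if anything falls off the work surface, if the arm or the gripper's body presses on something with over 40 N, if the wrist force passes 120 N, or if a joint passes its speed limit or range.

### The arm

A 6-joint arm with a two-finger parallel gripper is mounted at the origin on the work surface. World frame = base frame: x ahead of the robot, y to its left, z up, the work surface at z = 0. Lengths are in mm, angles in rad, forces in N, time in s.
With the tool pointing down it reaches from about 350 to 775 mm from the base axis. Payload 7.3 kg.
Tool frame: the origin (TCP) lies at the very end of the fingers, on their centre line; the grasp point (between the pads) lies 19 mm behind it; z points along the fingers, y is the line along which they close (so a half turn about z gives the same grasp; the last joint's range is limited). The gripper opens to 92 mm and grips with 3 to 60 N. Pads are 19 mm wide; open, the fingers measure 130 mm over their backs; the gripper's body (75 mm by 190 mm) begins 47 mm behind the grasp point.
Start: joints at [-1.379, 0.342, 1.524, -0, 1.275, -0.146], TCP at [174.014, -495.342, 226.741] pointing down, gripper open.
Joint ranges: [-2.53, 2.53], [-0.77, 2.02], [0.04, 2.7], [-1, 4.14], [0.28, 2.66], [-3.11, 3.11]. Speed limits (rad/s): [2.57, 2.57, 3.14, 3.14, 3.14, 3.14].

### API

Orientations are given as [roll, pitch, yaw] about the fixed x, y, z axes, in that order (R = Rz(yaw) Ry(pitch) Rx(roll)).
In Python, from plant import * gives the robot as it stands.
- The arm moves only by the tool arm_command, never from a script. Its arguments are lists of equal length, an entry for each row: "gripper": the finger opening in mm, from 0 to 91.8; "dp": the shift along the tool's x, y, z in units of 25 mm (1.0 is 25 mm), a list of three; "twist": the turn about the tool's z in units of 5 degrees (1.0 is 5 degrees). A call has exactly 5 rows; each row shifts and turns the commanded pose from where the row before left it, along the tool's axes as they then stand; what a row does not reach is not made up. A row lasts 1/8 s, in which the tool goes at most 62.5 mm and 10.7 degrees, less where a joint would pass 70% of its speed; a pose out of reach is approached as far as the arm can. A call is refused whole if a number of a shift passes 1 or a number of a turn 1, either way. A call with a gripper value outside its range is refused whole. The fingers move at their own pace and stop on an object; the grip force is fixed at half the most. Time passes only in rows, so rows that do not move let the fingers close, or fill a call up. It gives the time, the measured TCP pose, the force, the opening and the grip force at its end, in the units of the state.
- get_obs(): the state, without advancing time (a new reading comes with each control period).
- capture(name): name is "scene" or "side" or "wrist"; returns the picture (480x640x3 uint8, red, green, blue); there is no depth.
- get_calibration(name): a dict with "mtx" (3x3 intrinsics, pixels), "dist_coeffs" ([k1, k2, p1, p2, k3] as OpenCV has them; the pictures are not rectified), "position" and "attitude" of the camera in the world; the wrist camera has in their place "mount" (4x4, takes a point from camera to tool coordinates, whose origin is the TCP and whose axes are the flange's). Camera axes: x right, y down, z forward; pixel columns grow to the right and rows downward; lengths in mm; the calibration is good to about 2 mm. A picture is of the moment at which its call begins: read the wrist's pose just before it. get_calibration takes no time and is no camera call.
- close_job(): hands the job in; it is judged then, once.
The state is a dict: "time": time; "joint_positions": joint angles; "dq": joint speeds; "tau": joint torques, N m; "tool_pos": TCP position; "tcp_rot": TCP orientation; "contact_force": force on the tool from outside, world axes, zero at the start; "moment": the same for the moment, N m; "grip_width": finger opening in mm; "finger_force": force on a finger pad.
Only numpy, scipy, OpenCV 4.12 (cv2) and the standard library are available. Lean on these libraries where they do the work, as an engineer would, in place of code of your own. Each camera call takes 0.05 s, during which the arm holds its last target. There are 200 camera calls.

## Working session

There is one attempt and no reset: what is moved stays moved. The work goes in short steps, Python scripts to look and compute and a tool call to move; the robot and the scene stay as the last step left them, time stands still between calls to the robot, and variables do not carry over. Pictures are saved under pics/ and viewed, at most 14 in all, crops included, and the job is handed in when it is done.

Besides the shell and the picture viewer there is one more tool, called as name(argument=value, ...) on one line, values as JSON. arm_command: Moves the arm, as the interface text tells. Its arguments: {"type":"object","properties":{"gripper":{"type":"array"},"dp":{"type":"array"},"twist":{"type":"array"}},"required":["gripper","dp","twist"]}

```bash
ls; mkdir -p pics; python3 - <<'E'
from plant import *
import cv2
for n in ["scene","side"]:
    cv2.imwrite(f"pics/{n}0.png",capture(n)[:,:,::-1]); c=get_calibration(n); print(n,c)
c=get_calibration("wrist");print(c)
o=get_obs();print(o)
E
```

```text
pics
scene {'mtx': array([[572.45964827,   0.        , 316.23919537],
       [  0.        , 572.45964827, 238.10545601],
       [  0.        ,   0.        ,   1.        ]]), 'dist_coeffs': array([-0.00431538,  0.        ,  0.        ,  0.        ,  0.        ]), 'position': array([1546.60386468,   -3.46937872,  770.60098471]), 'attitude': array([-2.1771737 ,  0.02052267,  1.58360806])}
side {'mtx': array([[609.11073879,   0.        , 320.34264516],
       [  0.        , 609.11073879, 244.31679955],
       [  0.        ,   0.        ,   1.        ]]), 'dist_coeffs': array([-0.13140708,  0.        ,  0.        ,  0.        ,  0.        ]), 'position': array([ 497.3216428 , -857.77456757, 1042.34809743]), 'attitude': array([-2.40839947, -0.01940531, -0.05140049])}
{'mtx': array([[427.68476135,   0.        , 322.55239307],
       [  0.        , 427.68476135, 234.42099862],
       [  0.        ,   0.        ,   1.        ]]), 'dist_coeffs': array([-0.04904325,  0.        ,  0.        ,  0.        ,  0.        ]), 'mount': array([[ 5.22194168e-04, -9.66969094e-01, -2.54893111e-01,
        
[... 261 characters left out ...]
00000e+00]])}
{'time': 0.1, 'joint_positions': array([-1.37902035e+00,  3.42636993e-01,  1.52489401e+00, -1.64071211e-05,
        1.27543493e+00, -1.46038636e-01]), 'dq': array([ 0.00103281, -0.00081613, -0.00172109,  0.00076774,  0.00026577,
        0.00026516]), 'tau': array([ 1.17276752e-03, -4.32005560e+01, -2.44693726e+01,  7.18858279e-02,
        5.26564009e-02, -5.08525966e-05]), 'tool_pos': array([ 173.92595349, -494.96912474,  226.13239871]), 'tcp_rot': array([-3.14023171e+00, -1.84316505e-04,  3.37819277e-01]), 'contact_force': array([-0.44744546, -0.75982179, -0.08085172]), 'moment': array([0.00492617, 0.01867582, 0.00124484]), 'finger_force': 0.0, 'grip_width': 92.25369277863075}
```

View pics/scene0.png

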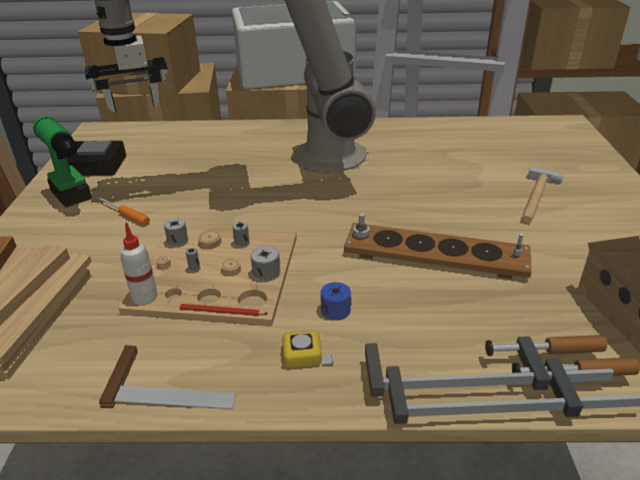

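View pics/side0.png

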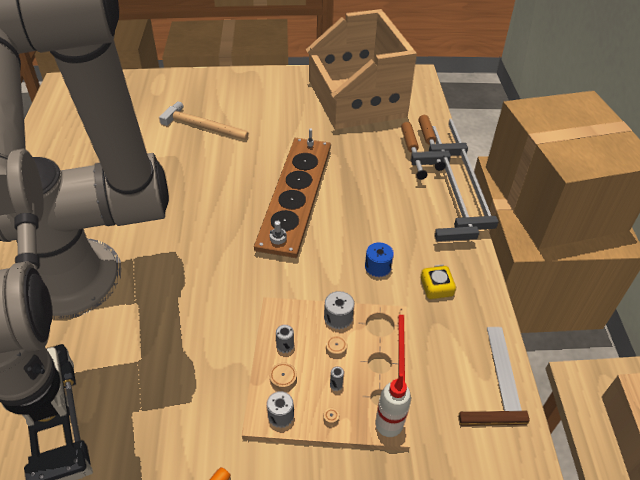

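The small arbor is at the right of the scene view (519,245), which is the +y end, and the large arbor is at the left (361,228). So seat1 takes 25, seat2 takes 35, seat3 takes 48 and seat4 takes 60.

Saw candidates in the scene view are saw25 (193,259), saw35 (241,233), saw48 (176,231) and saw60 (265,262). The blue cup (336,300) is the decoy.

```bash
cat > h.py <<'E'
from plant import *
import cv2, numpy as np
from scipy.spatial.transform import Rotation as R
def pose(n):
    c=get_calibration(n)
    if n=="wrist":
        o=get_obs(); T=np.eye(4); T[:3,:3]=R.from_euler("xyz",o["tcp_rot"]).as_matrix(); T[:3,3]=o["tool_pos"]
        T=T@c["mount"]; return c,T[:3,:3],T[:3,3]
    return c,R.from_euler("xyz",c["attitude"]).as_matrix(),np.array(c["position"])
def cast(P,uv,z):
    c,A,p=P
    n=cv2.undistortPoints(np.array([[uv]],float),c["mtx"],c["dist_coeffs"])[0,0]
    d=A@np.array([n[0],n[1],1]); return p+d*(z-p[2])/d[2]
def proj(P,X):
    c,A,p=P
    return cv2.projectPoints(np.array([A.T@(np.array(X,float)-p)]),np.zeros(3),np.zeros(3),c["mtx"],c["dist_coeffs"])[0][0,0]
def blobs(m,lo,hi):
    n,l,s,ce=cv2.connectedComponentsWithStats(m.astype(np.uint8))
    return [(ce[i],s[i]) for i in range(1,n) if lo<s[i,4]<hi]
E
python3 - <<'E'
from h import *
caps={"scene":{25:(192,251),35:(240,225),48:(175,223),60:(265,252)},"side":{25:(337,371),35:(285,331),48:(281,401),60:(340,300)}}
glue={"scene":(142,300),"side":(390,432)}
for n in caps:
    P=pose(n); im=cv2.imread(f"pics/{n}0.png")
    for k,uv in caps[n].items(): print(n,k,cast(P,uv,68).round(1))
    print("glue",cast(P,glue[n],18).round(0))
    for ce,s in blobs(im.max(2)<60,60,2000):
        x=cast(P,ce,32)
        if -100<x[1]<450 and 300<x[0]<800: print("pad",n,ce.round(1),s,x.round(1))
E
```

```text
scene 25 [ 576.8 -291.6   68. ]
scene 35 [ 479.2 -202.3   68. ]
scene 48 [ 468.3 -351.1   68. ]
scene 60 [ 582.7 -137.3   68. ]
glue [ 675. -381.   18.]
pad scene [387.7 238.3] [374 231  28  16 338] [485.3 128.9  32. ]
pad scene [419.7 242.6] [406 235  28  16 355] [503.  198.2  32. ]
pad scene [452.6 247. ] [438 239  30  17 376] [521.2 267.9  32. ]
pad scene [486.4 251.6] [472 243  30  18 388] [539.2 337.6  32. ]
side 25 [ 575.7 -293.7   68. ]
side 35 [ 482.3 -202.5   68. ]
side 48 [ 473.  -350.3   68. ]
side 60 [ 592.8 -132.7   68. ]
glue [ 666. -395.   18.]
pad side [304.5 161.2] [292 153  25  17 324] [537.9 336.6  32. ]
pad side [298.3 179.4] [286 171  26  18 353] [520.2 267.8  32. ]
pad side [291.6 199.1] [279 190  26  19 385] [502.3 197.9  32. ]
pad side [285.4 219.4] [271 211  27  20 364] [486.8 130.5  32. ]
```

arm_command(gripper=[91.8,91.8,91.8,91.8,91.8], dp=[[0,0,0],[0,0,0],[0,0,0],[0,0,0],[0,0,0]], twist=[-1,-1,-1,-1,-1])

```text
time: 0.72
tool_pos: [174.0, -495.1, 226.3]
tcp_rot: [-3.141, -0.0, 0.777]
contact_force: [0.7, 0.2, -0.3]
grip_width: 91.8
finger_force: 0.0
```

arm_command(gripper=[91.8,91.8,91.8,91.8,91.8], dp=[[0,0,0],[0,0,0],[0,0,0],[0,0,0],[0,0,0]], twist=[-1,-1,-1,-1,-1])

```text
time: 1.35
tool_pos: [174.0, -495.1, 226.3]
tcp_rot: [-3.141, -0.001, 1.213]
contact_force: [-0.9, 0.2, -0.5]
grip_width: 91.9
finger_force: 0.0
```

arm_command(gripper=[91.8,91.8,91.8,91.8,91.8], dp=[[0,0,0],[0,0,0],[0,0,0],[0,0,0],[0,0,0]], twist=[-1,-1,-1,-1,-0.13])

```text
time: 1.98
tool_pos: [174.0, -495.1, 226.4]
tcp_rot: [-3.141, -0.001, 1.571]
contact_force: [0.4, 0.6, 1.5]
grip_width: 91.8
finger_force: 0.0
```

arm_command(gripper=[91.8,91.8,91.8,91.8,91.8], dp=[[0.67,0.92,0],[0.67,0.92,0],[0.67,0.92,0],[0.67,0.92,0],[0.67,0.92,0]], twist=[0,0,0,0,0])

```text
time: 2.6
tool_pos: [289.7, -410.9, 226.6]
tcp_rot: [-3.141, -0.0, 1.569]
contact_force: [1.1, -0.1, -0.6]
grip_width: 91.9
finger_force: 0.0
```

arm_command(gripper=[91.8,91.8,91.8,91.8,91.8], dp=[[0.67,0.92,0],[0.67,0.92,0],[0.67,0.92,0],[0.67,0.92,0],[0.67,0.92,0]], twist=[0,0,0,0,0])

```text
time: 3.22
tool_pos: [404.7, -327.1, 226.6]
tcp_rot: [-3.141, -0.0, 1.569]
contact_force: [1.1, -0.4, 0.2]
grip_width: 91.8
finger_force: 0.0
```

arm_command(gripper=[91.8,91.8,91.8,91.8,91.8], dp=[[0.67,0.92,0],[0.67,0.92,0],[0.67,0.92,0],[0.67,0.92,0],[0,0,0]], twist=[0,0,0,0,0])

```text
time: 3.85
tool_pos: [496.9, -259.6, 226.3]
tcp_rot: [-3.141, -0.0, 1.572]
contact_force: [0.3, 0.3, 0.1]
grip_width: 91.8
finger_force: 0.0
```

```bash
python3 - <<'E'
from h import *
P=pose("wrist"); im=capture("wrist"); cv2.imwrite("pics/w0.png",im[:,:,::-1])
print(get_obs()["tool_pos"],get_obs()["tcp_rot"])
for k,x in {25:(576,-292),35:(481,-202),48:(471,-351),60:(588,-135)}.items(): print(k,proj(P,(*x,68)).round(0))
E
```

```text
[ 496.06783783 -260.35518817  226.31398403] [-3.14074374e+00 -1.39661294e-04  1.57144903e+00]
25 [424. 257.]
35 [301. 138.]
48 [290. 326.]
60 [455.  40.]
```

View pics/w0.png

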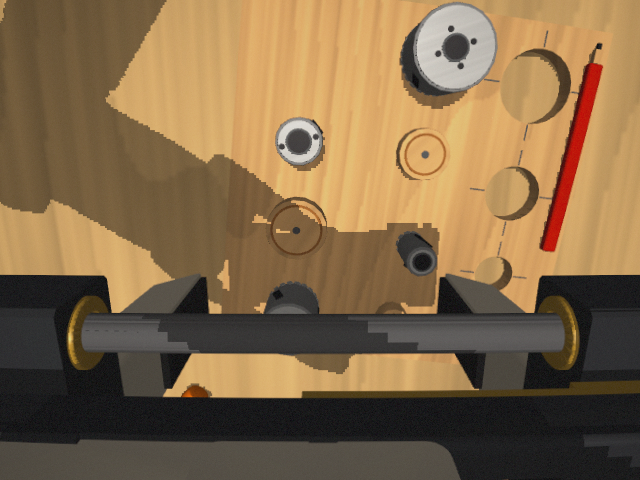

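The wrist view shows three caps: saw60 at (456,47), saw35 at (299,142) and saw25 at (422,261). saw48 is hidden behind the gripper bar. I'll cast these and get saw48 from the fixed views, and crop the side view to confirm identities.

```bash
python3 - <<'E'
from h import *
P=pose("wrist")
for k,uv in {60:(455.5,47),35:(299,142),25:(422,261)}.items(): print(k,cast(P,uv,68).round(1))
a=cv2.imread("pics/side0.png")[285:435,235:395]; b=cv2.imread("pics/scene0.png")[210:320,150:360]
cv2.imwrite("pics/crop.png",np.vstack([np.hstack([cv2.resize(a,None,fx=2.5,fy=2.5,interpolation=cv2.INTER_CUBIC)[:300],np.zeros((300,400,3),np.uint8)])[:, :800],cv2.resize(b,(572,300),interpolation=cv2.INTER_CUBIC) if 0 else np.pad(cv2.resize(b,(572,300),interpolation=cv2.INTER_CUBIC),((0,0),(0,228),(0,0)))]) if 0 else np.vstack([np.pad(cv2.resize(a,(320,300),interpolation=cv2.INTER_CUBIC),((0,0),(0,240),(0,0))),cv2.resize(b,(560,293),interpolation=cv2.INTER_CUBIC)]))
E
```

```text
60 [ 587.9 -140.6   68. ]
35 [ 478.9 -205.9   68. ]
25 [ 573.4 -296.3   68. ]
```

View pics/crop.png

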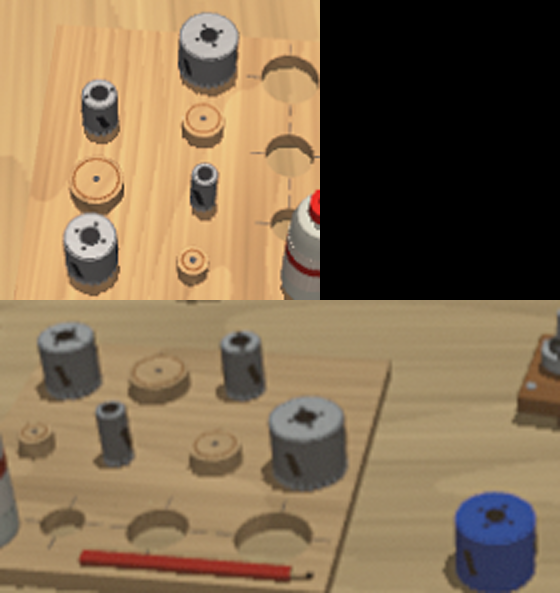

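All four grey saws are confirmed by relative size and the blue cup is excluded. I'll pick saw25 first.

arm_command(gripper=[91.8,91.8,91.8,91.8,91.8], dp=[[-0.36,0.77,0],[-0.36,0.77,0],[-0.36,0.77,0.5],[-0.37,0.78,1],[0,0,1]], twist=[0,0,0,0,0])

```text
time: 4.53
tool_pos: [573.2, -298.6, 163.0]
tcp_rot: [-3.142, 0.001, 1.569]
contact_force: [-0.9, 0.4, 0.4]
grip_width: 91.8
finger_force: 0.0
```

arm_command(gripper=[91.8,91.8,91.8,91.8,70], dp=[[0,0,1],[0,0,1],[0,0,1],[0,0,0],[0,0,0]], twist=[0,0,0,0,0])

```text
time: 5.15
tool_pos: [573.3, -297.9, 90.3]
tcp_rot: [3.141, 0.001, 1.57]
contact_force: [0.0, 0.3, 0.5]
grip_width: 85.9
finger_force: 0.0
```

```bash
python3 - <<'E'
from h import *
o=get_obs();print(o["tool_pos"],o["tcp_rot"])
P=pose("wrist"); im=capture("wrist"); cv2.imwrite("pics/w1.png",im[:,:,::-1])
E
```

```text
[ 573.28671428 -297.94703019   90.28790666] [3.14057621e+00 9.42270955e-04 1.56987218e+00]
```

View pics/w1.png

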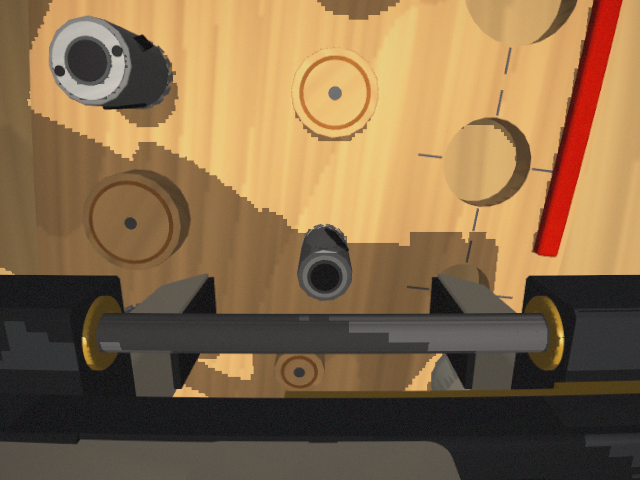

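The saw25 cap is between the fingers at (324,276), and the saw35 cap is at (88,60).

```bash
python3 - <<'E'
from h import *
P=pose("wrist")
print(cast(P,(324.5,276),68),cast(P,(88,60),68))
E
```

```text
[ 574.47754243 -295.92385421   68.        ] [ 479.69245747 -204.3614063    68.        ]
```

arm_command(gripper=[70,70,70,0,0], dp=[[0.08,0.04,0.96],[0,0,0.96],[0,0,0],[0,0,0],[0,0,0]], twist=[0,0,0,0,0])

```text
time: 5.82
tool_pos: [575.0, -295.6, 42.9]
tcp_rot: [3.139, 0.002, 1.571]
contact_force: [-1.0, 0.3, -0.2]
grip_width: 54.4
finger_force: 0.0
```

arm_command(gripper=[0,0,0,0,0], dp=[[0,0,0],[0,0,0],[0,0,0],[0,0,0],[0,0,0]], twist=[0,0,0,0,0])

```text
time: 6.45
tool_pos: [574.3, -295.1, 41.4]
tcp_rot: [3.141, 0.0, 1.571]
contact_force: [0.5, 0.5, 2.1]
grip_width: 24.4
finger_force: 30.0
```

arm_command(gripper=[0,0,0,0,0], dp=[[0,0,0.0],[0,0,-0.9],[0,0,-0.9],[0,0,-0.9],[0.3,0,-0.9]], twist=[0,0,0,0,0])

```text
time: 7.08
tool_pos: [574.0, -287.8, 131.6]
tcp_rot: [-3.141, -0.0, 1.57]
contact_force: [-0.2, -0.3, -1.2]
grip_width: 24.0
finger_force: 30.0
```

arm_command(gripper=[0,0,0,0,0], dp=[[1,-0.06,0],[1,-0.06,0],[1,-0.06,0],[1,-0.06,0],[1,-0.06,0]], twist=[0,0,0,0,0])

```text
time: 7.7
tool_pos: [566.5, -160.7, 131.0]
tcp_rot: [-3.141, -0.0, 1.571]
contact_force: [-0.2, -0.3, -2.1]
grip_width: 24.2
finger_force: 30.0
```

arm_command(gripper=[0,0,0,0,0], dp=[[1,-0.06,0],[1,-0.06,0],[1,-0.06,0],[1,-0.06,0],[1,-0.06,0]], twist=[0,0,0,0,0])

```text
time: 8.32
tool_pos: [558.8, -35.8, 131.1]
tcp_rot: [-3.141, 0.0, 1.571]
contact_force: [0.0, 0.3, -1.4]
grip_width: 24.2
finger_force: 30.0
```

arm_command(gripper=[0,0,0,0,0], dp=[[1,-0.06,0],[1,-0.06,0],[1,-0.06,0],[1,-0.06,0],[1,-0.06,0]], twist=[0,0,0,0,0])

```text
time: 8.95
tool_pos: [551.1, 89.2, 131.1]
tcp_rot: [-3.141, 0.0, 1.571]
contact_force: [0.1, 0.4, -0.7]
grip_width: 24.3
finger_force: 30.0
```

arm_command(gripper=[0,0,0,0,0], dp=[[1,-0.06,0],[1,-0.06,0],[1,-0.06,0],[1,-0.06,0],[1,-0.06,0]], twist=[0,0,0,0,0])

```text
time: 9.57
tool_pos: [543.4, 214.1, 131.1]
tcp_rot: [-3.141, 0.0, 1.571]
contact_force: [-0.0, -0.7, -0.9]
grip_width: 24.4
finger_force: 30.0
```

```bash
python3 - <<'E'
from h import *
o=get_obs();print(o["tool_pos"],o["tcp_rot"],o["grip_width"])
P=pose("wrist"); im=capture("wrist"); cv2.imwrite("pics/w2.png",im[:,:,::-1])
for ce,s in blobs(im.max(2)<60,800,20000): print(ce,s,cast(P,ce,32))
E
```

```text
[543.38686381 214.05039456 131.05670393] [-3.14136708e+00  1.80286422e-04  1.57145226e+00] 24.3576729193591
[288.72002472  15.44808405] [ 252    0   91   47 1618] [524.55462518 340.09564461  32.        ]
[458.29189978 323.66930187] [ 384  276  174  115 8222] [633.17590995 154.1049186   32.        ]
```

View pics/w2.png

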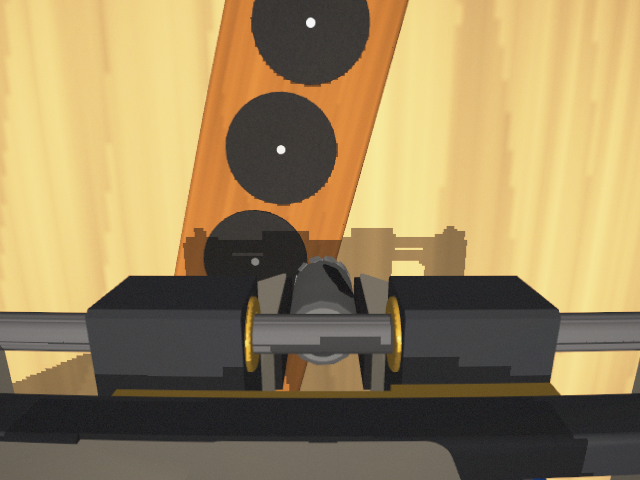

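The pads have white centre dots: seat1 (310.5,22.5), seat2 (281,149.5) and seat3 (255,261.5). The held saw is between the fingers.

```bash
python3 - <<'E'
from h import *
P=pose("wrist")
for uv in [(310.5,22.5),(281,149.5),(255,261.5)]: print(cast(P,uv,32).round(1))
for n in("scene","side"):
    c=cv2.imread(f"pics/{n}0.png");P=pose(n)
    for s in [(485.1,128.4),(502.9,198.2),(520.7,268),(538.5,337.8)]:
        u,v=proj(P,(*s,32)).round().astype(int); w=c[v-6:v+7,u-6:u+7].min(2).astype(float); w=np.clip(w-80,0,None); yy,xx=np.mgrid[-6:7,-6:7]
        if w.sum()>0: print(n,w.sum(),cast(P,(u+(w*xx).sum()/w.sum(),v+(w*yy).sum()/w.sum()),32).round(1))
E
```

```text
[536.  339.4  32. ]
[518.4 269.8  32. ]
[500.5 200.2  32. ]
scene 102.0 [482.5 129.   32. ]
scene 90.0 [499.7 199.2  32. ]
scene 78.0 [519.  268.6  32. ]
scene 123.0 [535.8 338.6  32. ]
side 663.0 [477.2 124.5  32. ]
side 203.0 [502.4 199.2  32. ]
side 228.0 [520.8 269.3  32. ]
side 157.0 [538.5 340.2  32. ]
```

arm_command(gripper=[0,0,0,0,0], dp=[[1,-0.05,0],[1,-0.05,0],[1,-0.05,0],[1,-0.05,0],[0.98,-0.06,0]], twist=[0,0,0,0,0])

```text
time: 10.25
tool_pos: [537.0, 338.2, 131.0]
tcp_rot: [-3.141, 0.0, 1.571]
contact_force: [-0.2, -0.2, -0.5]
grip_width: 24.5
finger_force: 30.0
```

arm_command(gripper=[0,0,0,0,0], dp=[[0,0,0],[0,0,0.9],[0,0,0.9],[0,0,0.8],[0,0,0]], twist=[0,0,0,0,0])

```text
time: 10.88
tool_pos: [536.7, 335.8, 64.6]
tcp_rot: [-3.138, 0.002, 1.57]
contact_force: [0.0, -0.3, -0.3]
grip_width: 24.4
finger_force: 30.0
```

arm_command(gripper=[0,0,0,0,0], dp=[[0.06,0,0.16],[0,0,0.14],[0,0,0],[0,0,0],[0,0,0]], twist=[0,0,0,0,0])

```text
time: 11.5
tool_pos: [537.8, 338.5, 58.9]
tcp_rot: [3.141, -0.0, 1.571]
contact_force: [-0.2, 0.3, -0.4]
grip_width: 24.1
finger_force: 30.0
```

Small steps down to contact, then release.

arm_command(gripper=[0,0,0,0,0], dp=[[0,0,0.06],[0,0,0.05],[0,0,0],[0,0,0],[0,0,0]], twist=[0,0,0,0,0])

```text
time: 12.12
tool_pos: [537.7, 338.4, 55.9]
tcp_rot: [3.142, 0.0, 1.571]
contact_force: [-0.2, 0.4, -1.0]
grip_width: 24.3
finger_force: 30.0
```

arm_command(gripper=[30,45,60,60,60], dp=[[0,0,0],[0,0,0],[0,0,0],[0,0,0],[0,0,0]], twist=[0,0,0,0,0])

```text
time: 12.75
tool_pos: [537.7, 338.4, 55.9]
tcp_rot: [3.142, 0.0, 1.571]
contact_force: [-0.3, -0.5, -0.2]
grip_width: 59.5
finger_force: 0.0
```

arm_command(gripper=[60,60,91,91,91], dp=[[0,0,-0.8],[0,0,-1],[0,0,-1],[-0.5,0,-0.5],[-1,0,0]], twist=[0,0,0,0,0])

```text
time: 13.38
tool_pos: [537.9, 300.6, 139.3]
tcp_rot: [3.14, -0.001, 1.572]
contact_force: [0.4, 0.3, -1.3]
grip_width: 85.3
finger_force: 0.0
```

```bash
python3 - <<'E'
from h import *
o=get_obs();print(o["tool_pos"],o["tcp_rot"],o["grip_width"])
P=pose("wrist"); im=capture("wrist"); cv2.imwrite("pics/w3.png",im[:,:,::-1])
E
```

```text
[537.94469005 300.6347877  139.2611839 ] [ 3.13985008e+00 -5.40078170e-04  1.57206384e+00] 85.3392959266769
```

View pics/w3.png

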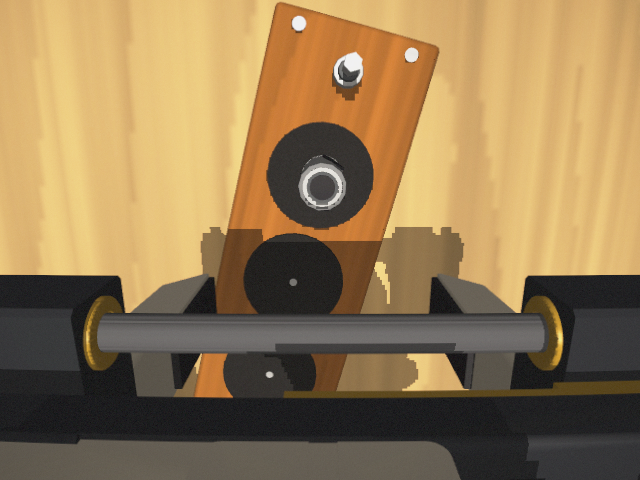

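saw25 is standing on seat1 with its cap at (322,186) and the pad outline centred at (320,175). The seat2 dot is at (293,282) and the seat3 dot at (269.5,374.5).

```bash
python3 - <<'E'
from h import *
P=pose("wrist")
print(cast(P,(322,186.5),82),cast(P,(320,175),32))
for uv in [(293,282),(269.5,374.5)]: print(cast(P,uv,32).round(1))
E
```

```text
[537.41311997 334.16478692  82.        ] [536.13901372 333.77165169  32.        ]
[518.3 263.5  32. ]
[500.4 194.   32. ]
```

arm_command(gripper=[91,91,91,91,91], dp=[[-1,-0.12,0],[-1,-0.12,0],[-1,-0.12,0],[-1,-0.12,0],[-1,-0.12,0]], twist=[0,0,0,0,0])

```text
time: 14.05
tool_pos: [522.1, 174.6, 137.9]
tcp_rot: [-3.141, 0.0, 1.57]
contact_force: [0.5, -0.0, 0.4]
grip_width: 91.4
finger_force: 0.0
```

arm_command(gripper=[91,91,91,91,91], dp=[[-1,-0.12,0],[-1,-0.12,0],[-1,-0.12,0],[-1,-0.12,0],[-1,-0.12,0]], twist=[0,0,0,0,0])

```text
time: 14.68
tool_pos: [507.0, 49.7, 138.0]
tcp_rot: [-3.141, 0.0, 1.57]
contact_force: [-0.6, -0.6, 0.3]
grip_width: 91.3
finger_force: 0.0
```

arm_command(gripper=[91,91,91,91,91], dp=[[-1,-0.12,0],[-1,-0.12,0],[-1,-0.12,0],[-1,-0.12,0],[-1,-0.12,0]], twist=[0,0,0,0,0])

```text
time: 15.3
tool_pos: [492.0, -75.1, 138.0]
tcp_rot: [-3.141, -0.0, 1.57]
contact_force: [0.8, -0.3, 0.2]
grip_width: 90.6
finger_force: 0.0
```

arm_command(gripper=[91,91,91,91,91], dp=[[-1,-0.11,0],[-1,-0.11,0],[-1,-0.11,0],[-1,-0.11,0],[-1,-0.11,0]], twist=[0,0,0,0,0])

```text
time: 15.92
tool_pos: [478.2, -200.0, 138.0]
tcp_rot: [-3.141, -0.0, 1.57]
contact_force: [0.2, 0.2, 0.2]
grip_width: 91.0
finger_force: 0.0
```

arm_command(gripper=[91,91,91,91,91], dp=[[-0.2,0,0],[0,0,0.8],[0,0,0.6],[0,0,0],[0,0,0]], twist=[0,0,0,0,0])

```text
time: 16.55
tool_pos: [479.3, -203.9, 103.8]
tcp_rot: [3.141, 0.0, 1.571]
contact_force: [-0.2, 0.0, 0.5]
grip_width: 90.9
finger_force: 0.0
```

```bash
python3 - <<'E'
from h import *
o=get_obs();print(o["tool_pos"],o["tcp_rot"],o["grip_width"])
P=pose("wrist"); im=capture("wrist"); cv2.imwrite("pics/w4.png",im[:,:,::-1])
E
```

```text
[ 479.2519487 -203.8706704  103.7686973] [3.14131769e+00 2.30639196e-04 1.57133244e+00] 90.93348888187862
```

View pics/w4.png

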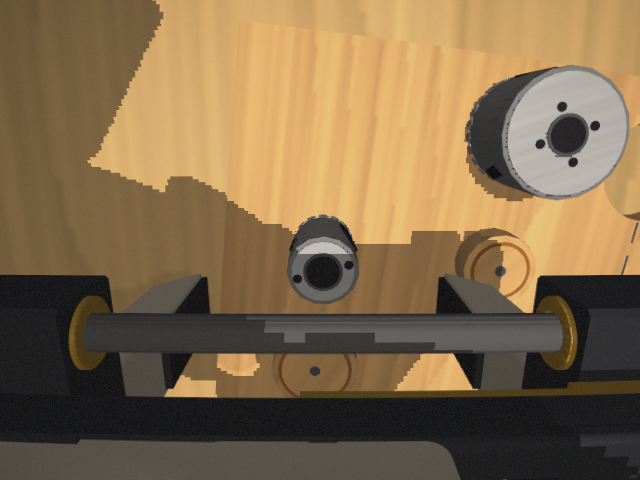

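saw35 is centred between the fingers at (323,271), and the saw60 cap is at (568,135).

```bash
python3 - <<'E'
from h import *
P=pose("wrist")
print(cast(P,(323,271),68),cast(P,(568,135),68))
E
```

```text
[ 479.62520168 -204.44374889   68.        ] [ 589.45474341 -140.14588792   68.        ]
```

arm_command(gripper=[91,91,91,0,0], dp=[[0,0,0.9],[0,0,0.9],[0,0,0.67],[0,0,0],[0,0,0]], twist=[0,0,0,0,0])

```text
time: 17.23
tool_pos: [479.6, -204.4, 42.7]
tcp_rot: [3.14, 0.001, 1.571]
contact_force: [-1.1, 0.2, 0.3]
grip_width: 75.2
finger_force: 0.0
```

arm_command(gripper=[0,0,0,0,0], dp=[[0,0,0],[0,0,0],[0,0,0],[0,0,0],[0,0,0]], twist=[0,0,0,0,0])

```text
time: 17.85
tool_pos: [479.1, -204.1, 41.8]
tcp_rot: [3.141, 0.0, 1.571]
contact_force: [1.1, -0.2, 1.0]
grip_width: 34.4
finger_force: 30.0
```

arm_command(gripper=[0,0,0,0,0], dp=[[0,0,0],[0,0,-0.9],[0,0,-0.9],[0,0,-0.9],[0,0,-0.9]], twist=[0,0,0,0,0])

```text
time: 18.48
tool_pos: [478.7, -203.9, 132.2]
tcp_rot: [-3.141, -0.0, 1.571]
contact_force: [-0.1, -0.4, -1.5]
grip_width: 34.5
finger_force: 30.0
```

arm_command(gripper=[0,0,0,0,0], dp=[[1,0.1,0],[1,0.1,0],[1,0.1,0],[1,0.1,0],[1,0.1,0]], twist=[0,0,0,0,0])

```text
time: 19.1
tool_pos: [491.3, -78.2, 131.5]
tcp_rot: [-3.141, -0.0, 1.571]
contact_force: [0.8, -0.5, -1.4]
grip_width: 34.1
finger_force: 30.0
```

arm_command(gripper=[0,0,0,0,0], dp=[[1,0.1,0],[1,0.1,0],[1,0.1,0],[1,0.1,0],[1,0.1,0]], twist=[0,0,0,0,0])

```text
time: 19.73
tool_pos: [503.7, 46.8, 131.4]
tcp_rot: [-3.141, 0.0, 1.571]
contact_force: [0.5, -0.2, -1.2]
grip_width: 34.5
finger_force: 30.0
```

arm_command(gripper=[0,0,0,0,0], dp=[[1,0.1,0],[1,0.1,0],[1,0.1,0],[1,0.1,0],[1,0.1,0]], twist=[0,0,0,0,0])

```text
time: 20.35
tool_pos: [516.2, 171.7, 131.3]
tcp_rot: [-3.141, 0.0, 1.571]
contact_force: [-0.1, 0.0, -1.2]
grip_width: 34.5
finger_force: 30.0
```

arm_command(gripper=[0,0,0,0,0], dp=[[1,0.1,0],[1,0,0],[1,0,0],[0.94,0,0],[0,0,0]], twist=[0,0,0,0,0])

```text
time: 20.98
tool_pos: [518.4, 270.6, 131.1]
tcp_rot: [-3.141, 0.0, 1.573]
contact_force: [-0.9, -0.3, -1.7]
grip_width: 34.7
finger_force: 30.0
```

arm_command(gripper=[0,0,0,0,0], dp=[[0,0,0.9],[0,0,0.9],[0,0,0.6],[0,0,0.2],[0,0,0]], twist=[0,0,0,0,0])

```text
time: 21.6
tool_pos: [519.2, 269.2, 66.8]
tcp_rot: [3.142, 0.0, 1.571]
contact_force: [0.2, -0.3, -0.9]
grip_width: 34.6
finger_force: 30.0
```

arm_command(gripper=[0,0,0,0,0], dp=[[0,0,0.1],[0,0,0.1],[0,0,0],[0,0,0],[0,0,0]], twist=[0,0,0,0,0])

```text
time: 22.22
tool_pos: [519.0, 269.5, 61.8]
tcp_rot: [3.141, 0.0, 1.571]
contact_force: [-0.2, -0.8, -2.1]
grip_width: 34.7
finger_force: 30.0
```

arm_command(gripper=[0,0,0,0,0], dp=[[0,0,0.12],[0,0,0.1],[0,0,0],[0,0,0],[0,0,0]], twist=[0,0,0,0,0])

```text
time: 22.85
tool_pos: [519.0, 269.4, 56.2]
tcp_rot: [-3.142, 0.0, 1.571]
contact_force: [0.4, -0.2, -1.9]
grip_width: 34.5
finger_force: 30.0
```

arm_command(gripper=[40,55,65,65,65], dp=[[0,0,0],[0,0,0],[0,0,0],[0,0,0],[0,0,0]], twist=[0,0,0,0,0])

```text
time: 23.48
tool_pos: [519.0, 269.4, 56.2]
tcp_rot: [3.142, 0.0, 1.571]
contact_force: [0.0, -0.8, 0.4]
grip_width: 64.8
finger_force: 0.0
```

arm_command(gripper=[65,65,91,91,91], dp=[[0,0,-0.8],[0,0,-1],[0,0,-1],[-0.5,0,-0.5],[-1,0,0]], twist=[0,0,0,0,0])

```text
time: 24.1
tool_pos: [519.3, 231.6, 139.5]
tcp_rot: [3.14, -0.0, 1.572]
contact_force: [-0.0, -0.2, 0.4]
grip_width: 89.3
finger_force: 0.0
```

arm_command(gripper=[91,91,91,91,91], dp=[[-0.99,0.19,0],[-0.99,0.19,0],[-0.99,0.19,0],[-0.99,0.19,0],[-0.99,0.19,0]], twist=[0,0,0,0,0])

```text
time: 24.72
tool_pos: [542.3, 106.5, 138.2]
tcp_rot: [-3.141, 0.0, 1.57]
contact_force: [-0.3, 0.1, 0.5]
grip_width: 91.1
finger_force: 0.0
```

arm_command(gripper=[91,91,91,91,91], dp=[[-0.99,0.19,0],[-0.99,0.19,0],[-0.99,0.19,0],[-0.99,0.19,0],[-0.99,0.19,0]], twist=[0,0,0,0,0])

```text
time: 25.35
tool_pos: [565.9, -17.1, 138.1]
tcp_rot: [-3.14, 0.0, 1.57]
contact_force: [0.7, -0.2, -0.5]
grip_width: 91.2
finger_force: 0.0
```

arm_command(gripper=[91,91,91,91,91], dp=[[-0.99,0.18,0],[-0.99,0.18,0],[-0.99,0.18,0],[-0.99,0.18,0],[-0.99,0.18,0]], twist=[0,0,0,0,0])

```text
time: 25.98
tool_pos: [588.4, -140.8, 138.2]
tcp_rot: [-3.141, -0.0, 1.571]
contact_force: [0.7, -0.2, -0.6]
grip_width: 91.1
finger_force: 0.0
```

arm_command(gripper=[91,91,91,91,91], dp=[[0,0,0.4],[0,0,0.8],[0,0,0.3],[0,0,0],[0,0,0]], twist=[0,0,0,0,0])

```text
time: 26.6
tool_pos: [589.4, -139.1, 101.8]
tcp_rot: [3.141, 0.0, 1.571]
contact_force: [0.4, 1.0, -0.9]
grip_width: 91.4
finger_force: 0.0
```

```bash
python3 - <<'E'
from h import *
o=get_obs();print(o["tool_pos"],o["tcp_rot"],o["grip_width"])
P=pose("wrist"); im=capture("wrist"); cv2.imwrite("pics/w5.png",im[:,:,::-1])
E
```

```text
[ 589.36175481 -139.12368652  101.80528708] [3.14066148e+00 4.15057482e-04 1.57134249e+00] 91.37176162668442
```

View pics/w5.png

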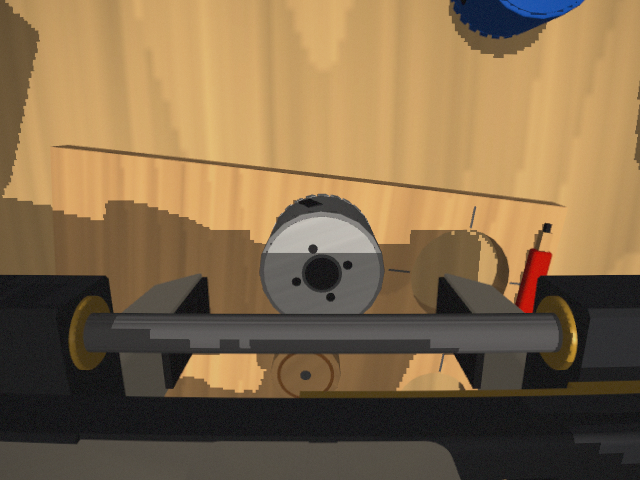

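saw60 is centred between the fingers at (321.5,272) and the pencil is clear.

arm_command(gripper=[91.8,91.8,91.8,0,0], dp=[[-0.03,0,0.9],[0,0,0.9],[0,0,0.59],[0,0,0],[0,0,0]], twist=[0,0,0,0,0])

```text
time: 27.28
tool_pos: [589.6, -140.2, 42.3]
tcp_rot: [3.14, 0.001, 1.571]
contact_force: [0.2, 0.1, -0.3]
grip_width: 76.3
finger_force: 0.0
```

arm_command(gripper=[0,0,0,0,0], dp=[[0,0,0],[0,0,0],[0,0,0],[0,0,0],[0,0,0]], twist=[0,0,0,0,0])

```text
time: 27.9
tool_pos: [589.3, -140.2, 42.2]
tcp_rot: [3.141, 0.0, 1.571]
contact_force: [-0.6, -0.2, 5.1]
grip_width: 59.5
finger_force: 30.0
```

arm_command(gripper=[0,0,0,0,0], dp=[[0,0,0],[0,0,-0.9],[0,0,-0.9],[0,0,-0.9],[0,0,-0.9]], twist=[0,0,0,0,0])

```text
time: 28.52
tool_pos: [588.5, -139.9, 131.5]
tcp_rot: [-3.14, -0.0, 1.571]
contact_force: [0.1, 0.5, -2.3]
grip_width: 59.5
finger_force: 30.0
```

arm_command(gripper=[0,0,0,0,0], dp=[[0.9,-0.4,0],[0.9,-0.4,0],[0.9,-0.4,0],[0.9,-0.4,0],[0.9,-0.4,0]], twist=[0,0,0,0,0])

```text
time: 29.15
tool_pos: [538.3, -26.4, 131.2]
tcp_rot: [-3.141, -0.0, 1.571]
contact_force: [-0.1, 0.3, -2.4]
grip_width: 59.6
finger_force: 30.0
```

arm_command(gripper=[0,0,0,0,0], dp=[[0.9,-0.4,0],[0.9,-0.4,0],[0.9,-0.4,0],[0.9,-0.4,0],[0.9,-0.4,0]], twist=[0,0,0,0,0])

```text
time: 29.78
tool_pos: [488.2, 86.2, 131.4]
tcp_rot: [-3.142, 0.0, 1.571]
contact_force: [-0.6, 0.7, -1.9]
grip_width: 59.4
finger_force: 30.0
```

arm_command(gripper=[0,0,0,0,0], dp=[[0.9,-0.2,0],[0.9,-0.03,0],[0,0,0],[0,0,0],[0,0,0]], twist=[0,0,0,0,0])

```text
time: 30.4
tool_pos: [483.2, 129.3, 131.4]
tcp_rot: [-3.142, 0.0, 1.57]
contact_force: [-0.3, 0.1, -2.4]
grip_width: 59.3
finger_force: 30.0
```

arm_command(gripper=[0,0,0,0,0], dp=[[0,0,0.9],[0,0,0.9],[0,0,0.6],[0,0,0.2],[0,0,0]], twist=[0,0,0,0,0])

```text
time: 31.02
tool_pos: [483.4, 129.8, 66.5]
tcp_rot: [3.142, 0.0, 1.571]
contact_force: [0.7, -0.0, -1.9]
grip_width: 59.6
finger_force: 30.0
```

arm_command(gripper=[0,0,0,0,0], dp=[[0,0,0.1],[0,0,0.1],[0,0,0],[0,0,0],[0,0,0]], twist=[0,0,0,0,0])

```text
time: 31.65
tool_pos: [483.3, 129.9, 61.5]
tcp_rot: [3.141, 0.0, 1.571]
contact_force: [-0.1, 0.3, -1.8]
grip_width: 59.8
finger_force: 30.0
```

arm_command(gripper=[0,0,0,0,0], dp=[[0,0,0.11],[0,0,0.09],[0,0,0],[0,0,0],[0,0,0]], twist=[0,0,0,0,0])

```text
time: 32.28
tool_pos: [483.2, 129.9, 56.4]
tcp_rot: [-3.142, 0.0, 1.571]
contact_force: [0.1, 0.4, -1.5]
grip_width: 59.1
finger_force: 30.0
```

arm_command(gripper=[65,75,85,91,91], dp=[[0,0,0],[0,0,0],[0,0,0],[0,0,0],[0,0,0]], twist=[0,0,0,0,0])

```text
time: 32.9
tool_pos: [483.2, 129.9, 56.5]
tcp_rot: [3.142, 0.0, 1.571]
contact_force: [-0.1, -0.0, -1.3]
grip_width: 90.7
finger_force: 0.0
```

arm_command(gripper=[91,91,91,91,91], dp=[[0,0,-0.8],[0,0,-1],[0,0,-1],[-0.5,0,-0.5],[-1,0,0]], twist=[0,0,0,0,0])

```text
time: 33.52
tool_pos: [483.6, 91.9, 139.7]
tcp_rot: [3.14, 0.0, 1.572]
contact_force: [-0.4, -0.4, 0.2]
grip_width: 90.5
finger_force: 0.0
```

arm_command(gripper=[91,91,91,91,91], dp=[[-1,0,0],[-1,0,0],[-1,0,0],[-1,0,0],[-1,0,0]], twist=[0,0,0,0,0])

```text
time: 34.15
tool_pos: [482.6, -34.1, 138.5]
tcp_rot: [-3.141, 0.0, 1.571]
contact_force: [-0.3, 0.3, -0.6]
grip_width: 91.1
finger_force: 0.0
```

arm_command(gripper=[91,91,91,91,91], dp=[[-1,0,0],[-1,0,0],[-1,0,0],[-1,0,0],[-1,0,0]], twist=[0,0,0,0,0])

```text
time: 34.78
tool_pos: [482.5, -159.0, 138.5]
tcp_rot: [-3.141, -0.0, 1.57]
contact_force: [0.1, 1.0, -0.5]
grip_width: 90.9
finger_force: 0.0
```

arm_command(gripper=[91,91,91,91,91], dp=[[-1,-0.1,0],[-1,-0.1,0],[-1,-0.1,0],[-1,-0.1,0],[-1,-0.1,0]], twist=[0,0,0,0,0])

```text
time: 35.4
tool_pos: [469.8, -283.8, 138.4]
tcp_rot: [-3.141, -0.0, 1.57]
contact_force: [0.8, -1.0, 0.2]
grip_width: 90.9
finger_force: 0.0
```

arm_command(gripper=[91,91,91,91,91], dp=[[-1,0,0],[-1,0,0],[-0.8,0,0.7],[0,0,0.8],[0,0,0]], twist=[0,0,0,0,0])

```text
time: 36.02
tool_pos: [469.0, -352.3, 99.5]
tcp_rot: [-3.138, -0.003, 1.57]
contact_force: [0.1, -0.6, 0.1]
grip_width: 91.1
finger_force: 0.0
```

```bash
python3 - <<'E'
from h import *
o=get_obs();print(o["tool_pos"],o["tcp_rot"],o["grip_width"])
P=pose("wrist"); im=capture("wrist"); cv2.imwrite("pics/w6.png",im[:,:,::-1])
E
```

```text
[ 469.04945416 -352.28614995   99.45277017] [-3.13816269e+00 -3.09146360e-03  1.57003328e+00] 91.05277234798858
```

View pics/w6.png

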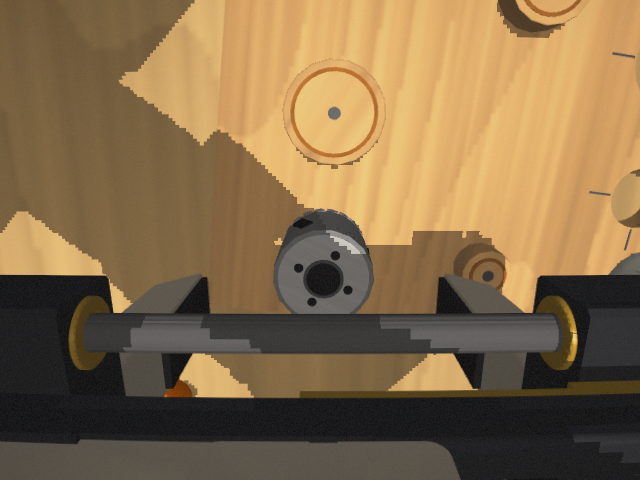

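```bash
python3 - <<'E'
from h import *
P=pose("wrist");print(get_obs()["tool_pos"],cast(P,(323.5,279),68))
E
```

```text
[ 469.82448944 -352.56471225  100.68924498] [ 470.19165112 -355.73037657   68.        ]
```

arm_command(gripper=[91,91,91,0,0], dp=[[-0.09,0.02,0.9],[0,0,0.9],[0,0,0.57],[0,0,0],[0,0,0]], twist=[0,0,0,0,0])

```text
time: 36.7
tool_pos: [471.7, -355.3, 43.2]
tcp_rot: [3.141, 0.001, 1.571]
contact_force: [-0.3, -1.0, 0.7]
grip_width: 75.6
finger_force: 0.0
```

arm_command(gripper=[0,0,0,0,0], dp=[[0,0,0],[0,0,0],[0,0,0],[0,0,0],[0,0,0]], twist=[0,0,0,0,0])

```text
time: 37.33
tool_pos: [471.1, -354.9, 42.6]
tcp_rot: [-3.141, 0.0, 1.571]
contact_force: [-3.7, -0.4, 4.8]
grip_width: 47.3
finger_force: 30.0
```

arm_command(gripper=[0,0,0,0,0], dp=[[0,0,0],[0,0,-0.9],[0,0,-0.9],[0,0,-0.9],[0,0,-0.9]], twist=[0,0,0,0,0])

```text
time: 37.95
tool_pos: [471.3, -354.5, 132.3]
tcp_rot: [-3.141, -0.001, 1.571]
contact_force: [0.4, 0.5, -1.0]
grip_width: 47.7
finger_force: 30.0
```

arm_command(gripper=[0,0,0,0,0], dp=[[1,0.06,0],[1,0.06,0],[1,0.06,0],[1,0.06,0],[1,0.06,0]], twist=[0,0,0,0,0])

```text
time: 38.58
tool_pos: [478.7, -227.8, 131.8]
tcp_rot: [-3.141, -0.0, 1.572]
contact_force: [0.9, 0.4, -1.6]
grip_width: 47.6
finger_force: 30.0
```

arm_command(gripper=[0,0,0,0,0], dp=[[1,0.06,0],[1,0.06,0],[1,0.06,0],[1,0.06,0],[1,0.06,0]], twist=[0,0,0,0,0])

```text
time: 39.2
tool_pos: [485.9, -102.9, 131.9]
tcp_rot: [-3.141, -0.0, 1.572]
contact_force: [0.6, -0.6, -1.5]
grip_width: 47.4
finger_force: 30.0
```

arm_command(gripper=[0,0,0,0,0], dp=[[1,0.06,0],[1,0.06,0],[1,0.06,0],[1,0.06,0],[1,0.06,0]], twist=[0,0,0,0,0])

```text
time: 39.83
tool_pos: [493.1, 22.0, 131.9]
tcp_rot: [-3.141, -0.0, 1.572]
contact_force: [0.5, 0.1, -0.7]
grip_width: 47.3
finger_force: 30.0
```

arm_command(gripper=[0,0,0,0,0], dp=[[1,0.06,0],[1,0.06,0],[1,0.06,0],[1,0.06,0],[1,0.06,0]], twist=[0,0,0,0,0])

```text
time: 40.45
tool_pos: [500.4, 146.8, 131.8]
tcp_rot: [-3.141, 0.0, 1.572]
contact_force: [0.7, -1.1, -1.7]
grip_width: 47.4
finger_force: 30.0
```

arm_command(gripper=[0,0,0,0,0], dp=[[1,0,0],[0.7,0,0],[0.48,0,0],[0,0,0],[0,0,0]], twist=[0,0,0,0,0])

```text
time: 41.08
tool_pos: [501.2, 199.1, 132.1]
tcp_rot: [-3.141, 0.0, 1.571]
contact_force: [-0.0, 0.5, -2.4]
grip_width: 47.8
finger_force: 30.0
```

arm_command(gripper=[0,0,0,0,0], dp=[[0,0,0.9],[0,0,0.9],[0,0,0.6],[0,0,0.2],[0,0,0]], twist=[0,0,0,0,0])

```text
time: 41.7
tool_pos: [501.4, 199.5, 67.3]
tcp_rot: [3.141, 0.0, 1.571]
contact_force: [0.8, -0.4, -1.5]
grip_width: 47.5
finger_force: 30.0
```

arm_command(gripper=[0,0,0,0,0], dp=[[0,0,0.1],[0,0,0.1],[0,0,0],[0,0,0],[0,0,0]], twist=[0,0,0,0,0])

```text
time: 42.32
tool_pos: [501.3, 199.7, 62.3]
tcp_rot: [3.141, 0.0, 1.571]
contact_force: [0.0, -0.2, -2.0]
grip_width: 47.4
finger_force: 30.0
```

arm_command(gripper=[0,0,0,0,0], dp=[[0,0,0.12],[0,0,0.1],[0,0,0],[0,0,0],[0,0,0]], twist=[0,0,0,0,0])

```text
time: 42.95
tool_pos: [501.2, 199.7, 56.6]
tcp_rot: [-3.142, 0.0, 1.571]
contact_force: [0.4, 0.3, -0.5]
grip_width: 47.3
finger_force: 30.0
```

arm_command(gripper=[55,65,75,75,75], dp=[[0,0,0],[0,0,0],[0,0,0],[0,0,0],[0,0,0]], twist=[0,0,0,0,0])

```text
time: 43.58
tool_pos: [501.2, 199.7, 56.7]
tcp_rot: [3.142, 0.0, 1.571]
contact_force: [0.2, 0.7, 0.7]
grip_width: 75.0
finger_force: 0.0
```

arm_command(gripper=[75,75,75,75,75], dp=[[0,0,-0.8],[0,0,-1],[0,0,-1],[-1,0,-1],[-1,0,-1]], twist=[0,0,0,0,0])

```text
time: 44.2
tool_pos: [501.0, 149.3, 177.5]
tcp_rot: [3.142, 0.0, 1.572]
contact_force: [-0.5, 0.1, 0.3]
grip_width: 75.2
finger_force: 0.0
```

arm_command(gripper=[75,75,75,75,75], dp=[[-1,0,-1],[-1,0,-1],[-1,0,0],[-0.5,0,0],[0,0,0]], twist=[0,0,0,0,0])

```text
time: 44.82
tool_pos: [501.0, 61.8, 226.4]
tcp_rot: [-3.141, -0.0, 1.57]
contact_force: [0.1, 0.4, 0.3]
grip_width: 74.8
finger_force: 0.0
```

arm_command(gripper=[75,75,75,75,75], dp=[[0,0,0],[0,0,0],[0,0,0],[0,0,0],[0,0,0]], twist=[0,0,0,0,0])

```text
time: 45.45
tool_pos: [501.2, 62.3, 226.7]
tcp_rot: [-3.142, 0.0, 1.571]
contact_force: [0.5, 1.1, 0.3]
grip_width: 75.3
finger_force: 0.0
```

```bash
python3 - <<'E'
from h import *
o=get_obs();print(o["tool_pos"],o["tcp_rot"],o["grip_width"])
w=capture("wrist"); s=capture("scene")
cv2.imwrite("pics/w7.png",w[:,:,::-1]);cv2.imwrite("pics/s7.png",s[:,:,::-1])
E
```

```text
[501.21323789  62.3017178  226.67282862] [-3.14155128e+00  6.97967183e-05  1.57104214e+00] 75.30119833298355
```

View pics/w7.png

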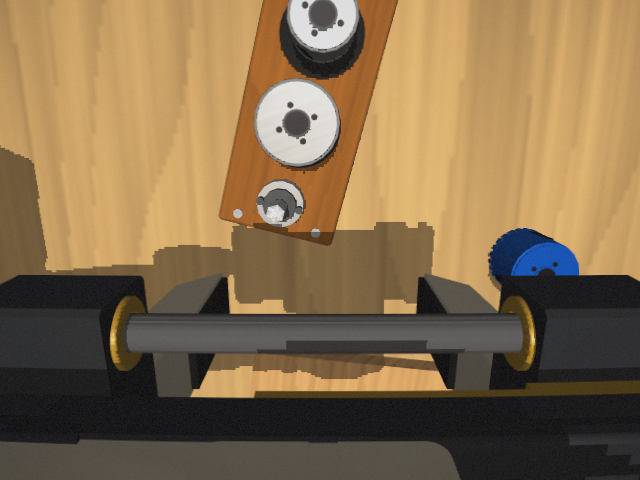

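View pics/s7.png

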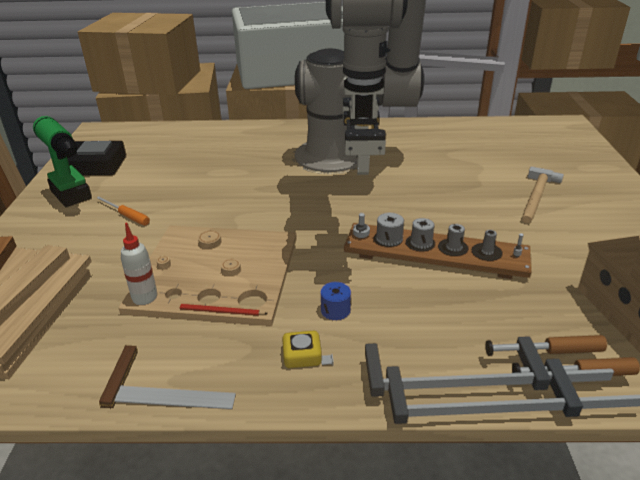

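All four saws stand in order from 25 at the small arbor to 60 at the large arbor, and the glue bottle is upright. In the wrist view cap60 is at (297,123) and cap48 at (322,13.5). I'll check the centring numerically.

```bash
python3 - <<'E'
from h import *
P=pose("wrist")
print(cast(P,(297,123),82).round(1),cast(P,(322,13.5),82).round(1))
P=pose("scene"); im=cv2.imread("pics/s7.png")
b=cv2.resize(im[205:265,340:540],None,fx=4,fy=4,interpolation=cv2.INTER_CUBIC); cv2.imwrite("pics/c7.png",b)
for s in [(483.6,129.9),(501.4,199.6),(519.2,269.3),(537,339)]: print((proj(P,(*s,82))-[340,205])*4,(proj(P,(*s,32))-[340,205])*4)
E
```

```text
[483.7 130.1  82. ] [500.8 199.7  82. ]
[197.05275927  57.09647558] [192.4292543  131.60413833]
[328.38745886  73.53912554] [320.77180564 148.61899226]
[463.13739473  90.41271052] [452.3763834  166.06742245]
[601.42472691 107.73279562] [587.35700811 183.9646331 ]
```

View pics/c7.png

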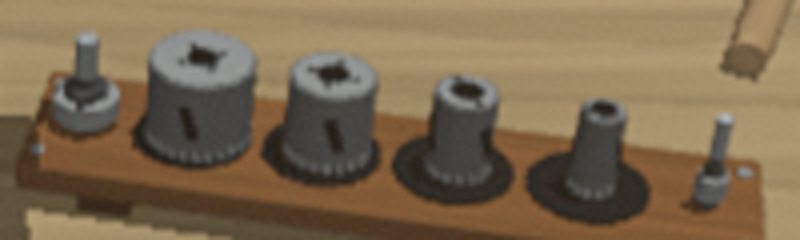

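In the crop all four saws are centred on their pads to about 2 mm: caps at (202,58), (334,73), (466,90) and (603,108), against expected positions within 6 px at 4x scale. The gripper is clear, so I'm handing in.

```bash
python3 -c "
from plant import *
print(close_job())"
```

```text
the job is handed in; nothing more can be done
None
```

I put all four hole saws on their pads, centred to about 2 mm, with the smallest beside the small arbor and the largest beside the large arbor; the glue bottle is still standing, and I handed the job in at about 46 s.

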